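# Click the embossing press to its mark and emboss the card

## Task

Set the desk embossing press and emboss the card that lies in it: click the dial round with the thumb lever, one full stroke and one full return per notch, until the raised bar on the dial points at the fixed pointer, and do not go past it. Let the lever come back to rest, then press the plunger fully home and release it. Work gently (no more than 12 N on the lever and 20 N on the plunger), do not turn the dial by hand, do not press the plunger before the dial is set, and leave the things round the press alone.

Things in the scene. Friction and masses are not known exactly. Their poses are not given: they have to be found in the camera images.
- press: embossing press, fixed; black base 112 x 196 x 8 mm, origin on the desk under its middle; x to its back, y to its left, z up. Left: round grey turret, 92 mm across, 46 high, vertical axis at (0, 40) mm, a small fixed steel pointer on its top front edge. Right: head 70 x 56 mm, 48 high, with a white card in its throat and the plunger on top at (0, -56) mm.
- dial_turn (a joint): dial angle, rad, growing clockwise from above; 0 = bar under the pointer (wanted). 12 notches of 0.524 rad a turn, held by a spring detent; starts 2 to 5 notches short (negative). The lever moves it on one notch a stroke; it cannot be clicked back.
- dial: the dial disc, 68 mm across, its top 50 mm above the desk, with a raised black radial bar 27 x 5 x 4 mm and small flat ticks at the other notches. Origin on the turret axis at desk height; the bar lies along its -x.
- lever_turn (a joint): thumb lever angle about the turret axis, rad; 0 = rest (a spring returns it), growing clockwise from above. Free play differs from press to press: it catches after 0.02 to 0.38 rad, then takes up to about 5 N at the tab and meets a firm stop 0.35 rad farther on. The notch clicks over only about 2 mm of tab travel before that stop; let it return fully before the next stroke.
- lever: thumb lever out of the turret's front: steel arm with an upright ribbed black tab 28 mm (along the arm) x 8 thick x 32 high, 25 to 57 mm above the desk, its centre 80 mm from the turret axis. Origin on that axis; axes as the press's at rest, when the arm points 0.36 rad to the plunger's side of straight front. Push the tab's right face to the left; it stops after 30 to 57 mm.
- tab (a point): middle of the top edge of the lever's tab, 57 mm above the desk, 80 mm from the turret axis
- plunger_depth (a joint): depth of the plunger, m; 0 = up, 0.008 = fully home on its stop. A spring returns it; 3 N to start, 9 N to hold home.
- plunger: round black plunger head, 36 mm across, 12 mm high; origin on its axis, at desk height when up
- plunger_top (a point): centre of the plunger's top, 74 mm above the desk when up
- tin_round: small round tin 66 mm across, 33 mm high, loose; origin under its centre; leave it alone
- matchbox: small dark box 52 x 36 x 14 mm, loose; origin under its centre; leave it alone
- tape_dispenser: black tape dispenser 52 x 127 x 66 mm, loose; origin under its centre; leave it alone
- eraser: eraser 23 x 58 x 13 mm, loose; origin under its centre; leave it alone

How it is judged:
On the way, in this order (a step that is already met when the one before it is completed fails the run):
1. the dial's bar is at the pointer (within 0.12 rad) with the lever back at rest and the plunger up (value of joint dial_turn between -0.12 and 0.12 rad and value of joint lever_turn below 0.04 rad and value of joint plunger_depth below 0.001 m), for 0.2 s.
2. the plunger is pressed home (at least 7.2 of 8 mm) with the dial set (value of joint plunger_depth above 0.0072 m and value of joint dial_turn between -0.12 and 0.12 rad), for 0.1 s.
At the end, for the whole second after the job is handed in: The dial's bar rests under the fixed pointer (within 0.12 rad), the lever is back at rest (within 0.04 rad) and the plunger is up again (within 1 mm) after having been pressed home (all of step 1 and velocity of joint dial_turn below 0.05 rad/s); the robot touches nothing.
It fails at once if the dial goes past the pointer (by more than 0.2 rad) (value of joint dial_turn above 0.2 rad).
It fails at once if more than 12 N on the lever or 20 N on the plunger (contact force between any of the fingers, the arm and lever above 12 N or contact force between any of the fingers, the arm and plunger above 20 N).
It fails at once if the robot turns the dial by hand (touches it with more than 1 N) (contact force between any of the fingers, the arm and dial above 1 N).
It fails at once if the plunger is pressed (over 4 mm) while the dial is not at the pointer (value of joint plunger_depth above 0.004 m and value of joint dial_turn below -0.2 rad).
It fails at once if a thing near the press is moved by more than 20 mm (distance of any of tin_round, matchbox, tape_dispenser, eraser from where it was at the start of the episode above 0.02 m).
It also fails if it takes over 72 s, if anything falls off the work surface, if the arm or the gripper's body presses on something with over 40 N, if the wrist force passes 120 N, or if a joint passes its speed limit or range.

## Robot

A 6-joint arm with a two-finger parallel gripper is mounted at the origin on the work surface; the furniture and walls round the work are solid. World frame = base frame: x ahead of the robot, y to its left, z up, the work surface at z = 0. Lengths are in m, angles in rad, forces in N, time in s.
With the tool pointing down it reaches from about 0.225 to 0.725 m from the base axis. Payload 3.1 kg.
Tool frame: the origin (TCP) lies on the front face of the gripper's body, between the roots of the fingers; the fingertips stand r.nose_length ahead of it and the grasp point (between the pads) lies 54 mm ahead of it (r.nose_length is the distance from the TCP to the fingertips, in m); z points along the fingers, y is the line along which they close (so a half turn about z gives the same grasp; the last joint's range is limited). The gripper opens to 85 mm and grips with 20 to 120 N. Pads are 22 mm wide; open, the fingers measure 114 mm over their backs; the gripper's body (76 mm by 85 mm) begins 54 mm behind the grasp point. The pads swing forward as they close: fully open they stand 13 mm farther back than shut.
Start: joints at [-1.382, 0.048, 0.099, 1.622, 0, 1.443], TCP at [0.164, -0.499, 0.304] pointing down, gripper open.
Joint ranges: [-2.91, 2.91], [-0.99, 1.94], [-1.21, 1.42], [-2.12, 2.29], [-1.49, 1.47], [-3.14, 3.14]. Speed limits (rad/s): [2.79, 2.79, 3.14, 3.14, 3.14, 3.14].

## Interface

Orientations are given as [roll, pitch, yaw] about the fixed x, y, z axes, in that order (R = Rz(yaw) Ry(pitch) Rx(roll)).
In Python, from bench import r, viewer, job, spotter gives the robot as it stands. The module is installed in compiled form; this text tells all that it offers.
- The arm moves only by the tool apply_moves, never from a script. Its arguments are lists of equal length, an entry for each row: "hand": the closure, from 0 (fully open) to 1 (shut); "offset": the shift along the tool's x, y, z in mm, a list of three; "roll": the turn about the tool's z in degrees. In form: {"hand": [hand, ...], "offset": [[dx, dy, dz], ...], "roll": [roll, ...]}. A call has 1 to 12 rows; each row shifts and turns the commanded pose from where the row before left it, along the tool's axes as they then stand; what a row does not reach is not made up. A row lasts 1/8 s, in which the tool goes at most 62.5 mm and 10.7 degrees, less where a joint would pass 70% of its speed; a pose out of reach is approached as far as the arm can. A call with a gripper value outside its range is refused whole. The fingers move at their own pace and stop on an object; "newtons" is the grip in N (left out, the last holds). Time passes only in rows, so rows that do not move let the fingers close. It gives the time, the measured TCP pose, the force, the opening and the grip force at its end, in the units of the state.
- r.get_obs(): the state, without advancing time (a new reading comes with each control period).
- viewer.snapshot(name): name is "side" or "top"; returns (picture, depth): 480x640x3 uint8, blue, green, red; 480x640 float32, m along the optical axis (not along the pixel's ray), 0 where there is no reading.
- viewer.camera_model(name): a dict with "fx", "fy", "cx", "cy" (pixels), "view" (4x4, takes a point from world to camera coordinates). Camera axes: x right, y up, looking along -z (the intrinsics and any distortion apply to the point x, -y, -z); pixel columns grow to the right and rows downward; lengths in m; the calibration is good to about 2 mm. A picture is of the moment at which its call begins. camera_model takes no time and is no camera call.
- job.sign_off(): hands the job in; it is judged then, once.
Trained networks look in the newest picture that a camera, given by its name, has taken for a name from the list of things; names that differ only in an ending like _2 or _b are one class to them, and where a whole thing is asked for, a point or a joint stands for the part that bears it (a point fixed in the world has none). Each returns a list of dicts, best first, with "conf" (0 to 1); they miss things now and then, are a little off and sometimes report something else, mostly with a low value. They report only what shows in the picture. A call takes as long as a camera call.
- spotter.look_for(camera, name): "xyz" ([x, y, z] in m, in the coordinates of the camera as it stood for that picture, good to about 4 mm: the middle of the surface that is visible of it).
- spotter.regions_of(camera, name): "mask" (480x640 bool, what is visible of it).
- spotter.pinpoint(camera, name): "xyz" ([x, y, z] in m, in the coordinates of the camera as it stood for that picture, good to about 4 mm: a listed point, or the origin of a listed thing).
The state is a dict: "time_s": time; "joints": joint angles; "dq": joint speeds; "joint_efforts": joint torques, N m; "tcp_pos": TCP position; "ee_rot": TCP orientation; "ft_force": force on the tool from outside, world axes, zero at the start; "wrist_torque": the same for the moment, N m; "width": finger opening in m; "gripper_force": force on a finger pad.
Only numpy, scipy, OpenCV 4.12 (cv2) and the standard library are available. Lean on these libraries where they do the work, as an engineer would, in place of code of your own. Each camera call takes 0.05 s, during which the arm holds its last target. There are 200 camera calls.

## Working session

There is one attempt and no reset: what is moved stays moved. The work goes in short steps, Python scripts to look and compute and a tool call to move; the robot and the scene stay as the last step left them, time stands still between calls to the robot, and variables do not carry over. Pictures are saved under pics/ and viewed, at most 10 in all, crops included, and the job is handed in when it is done.

Besides the shell and the picture viewer there is one more tool, called after ">>>" as name(argument=value, ...) on one line, values as JSON. apply_moves: Moves the arm, as the interface text tells. Its arguments: {"type":"object","properties":{"hand":{"type":"array"},"offset":{"type":"array"},"roll":{"type":"array"},"newtons":{"type":"number"}},"required":["hand","offset","roll"]}

```bash
mkdir -p pics; cat > h.py <<'E'
import numpy as np, cv2
from bench import r, viewer, job, spotter
def w(cam,p):
    V=np.array(viewer.camera_model(cam)["view"]); return (np.linalg.inv(V)@np.r_[p,1])[:3]
def px(cam,u,v,z=None,d=None):
    m=viewer.camera_model(cam); V=np.linalg.inv(np.array(m["view"]))
    ray=V[:3,:3]@np.array([(u-m["cx"])/m["fx"],-(v-m["cy"])/m["fy"],-1]); o=V[:3,3]
    return o+ray*(d if d is not None else (z-o[2])/ray[2])
E
python3 - <<'E'
from h import *
o=r.get_obs(); print(o["time_s"],o["tcp_pos"],o["ee_rot"],r.nose_length)
for c in("top","side"):
    p,d=viewer.snapshot(c); cv2.imwrite(f"pics/{c}0.png",p)
    print(c,{k:v for k,v in viewer.camera_model(c).items()if k!="view"})
    for n in("press","dial","tab","plunger_top","lever","tin_round","matchbox","tape_dispenser","eraser"):
        print(n,[(w(c,q["xyz"]).round(3),round(q["conf"],2)) for q in spotter.pinpoint(c,n)[:2]])
E
```

```text
0.0 [ 0.16344696 -0.49843592  0.30270139] [-3.13921307e+00 -3.20567611e-04  3.16756993e-01] 0.0726
top {'fx': 623.8902204539878, 'fy': 623.8902204539878, 'cx': 317.672713889001, 'cy': 239.31667623164782}
press [(array([ 0.562, -0.141,  0.001]), 0.86)]
dial [(array([ 0.565, -0.1  ,  0.001]), 0.89)]
tab [(array([ 0.485, -0.126,  0.058]), 0.54)]
plunger_top [(array([ 0.552, -0.196,  0.071]), 0.78)]
lever []
tin_round [(array([ 0.674, -0.413,  0.002]), 0.66)]
matchbox [(array([0.412, 0.09 , 0.003]), 0.82)]
tape_dispenser []
eraser [(array([ 0.37 , -0.265, -0.001]), 0.67)]
side {'fx': 449.3665769772443, 'fy': 449.3665769772443, 'cx': 321.3218740129221, 'cy': 244.17376297345416}
press []
dial [(array([ 0.56 , -0.102,  0.002]), 0.56)]
tab []
plunger_top [(array([ 0.554, -0.194,  0.074]), 0.77)]
lever []
tin_round [(array([ 0.675, -0.414,  0.001]), 0.76)]
matchbox [(array([0.41 , 0.089, 0.001]), 0.77)]
tape_dispenser [(array([ 0.516, -0.443, -0.001]), 0.94)]
eraser [(array([ 0.368, -0.264, -0.003]), 0.62)]
```

View pics/top0.png

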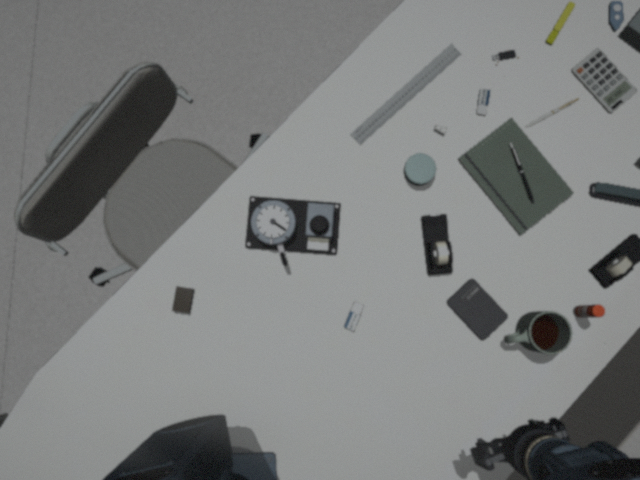

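View pics/side0.png

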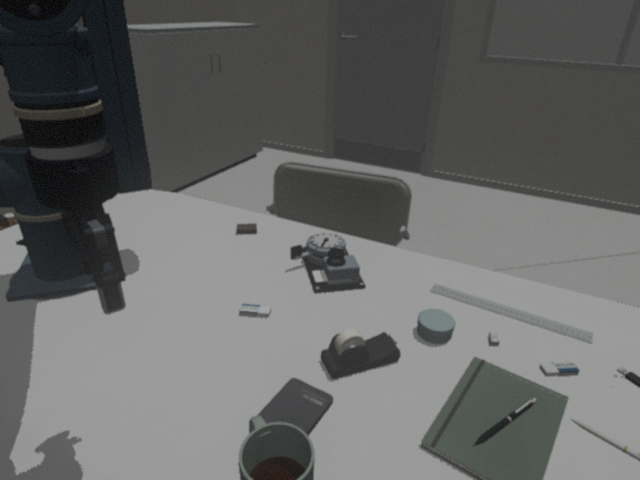

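```bash
python3 - <<'E'
import cv2,numpy as np
from h import *
m=viewer.camera_model("top"); V=np.array(m["view"])
def pr(p):
    q=V@np.r_[p,1]; return m["fx"]*q[0]/-q[2]+m["cx"], m["cy"]+m["fy"]*q[1]/q[2]
u,v=map(int,pr([.56,-.13,.05])); print(u,v, np.linalg.inv(V)[:3,3])
im=cv2.imread("pics/top0.png"); a,b=max(u-80,0),max(v-70,0)
print(a,b); cv2.imwrite("pics/c0.png",cv2.resize(im[b:b+120,a:a+160],None,fx=5,fy=5,interpolation=2))
E
```

```text
286 223 [ 0.37165931 -0.1828074   1.32226285]
206 153
```

View pics/c0.png

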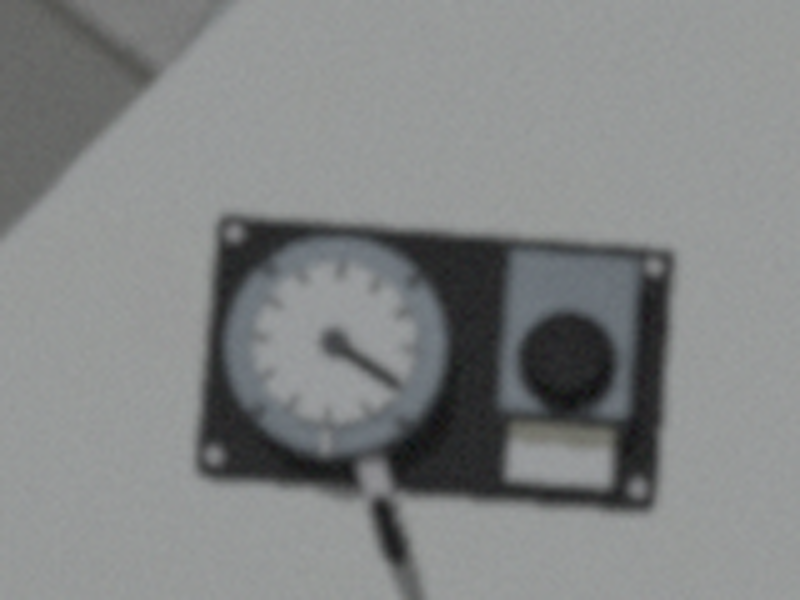

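The top picture shows the press at about pixel (290,225). In the crop, the bar points to (402,388) from the dial centre (333,342), and the pointer is at (325,440). That is about 61° short, so 2 notches. Press yaw is about −5.4°, and the lever is at rest towards the plunger side.

>>> apply_moves(hand=[1,1,1,1,1,1,1,1,1,1,1,1], offset=[[20,-11,0],[41,-22,0],[41,-22,0],[41,-22,0],[41,-22,0],[41,-22,0],[41,-22,0],[41,-22,0],[41,-22,0],[41,-22,0],[26,-16,0],[0,0,0]], roll=[0,0,0,0,0,0,0,0,0,0,0,0], newtons=20)

```text
time_s: 2.5
tcp_pos: [0.4885, -0.153, 0.3038]
ee_rot: [-3.141, -0.0, 0.321]
ft_force: [-0.1, 0.7, 0.6]
width: 0.0004
gripper_force: 0.0
```

>>> apply_moves(hand=[1,1,1,1,1,1,1], offset=[[-2,2,20],[0,0,40],[0,0,40],[0,0,40],[0,0,20],[0,0,9],[0,0,0]], roll=[3.2,0,0,0,0,0,0])

```text
time_s: 3.38
tcp_pos: [0.486, -0.1583, 0.1349]
ee_rot: [-3.141, 0.0, 0.26]
ft_force: [-0.6, 0.5, -0.3]
width: -0.0002
gripper_force: 0.0
```

```bash
python3 - <<'E'
from h import *
for c in("side","top"):
    p,d=viewer.snapshot(c)
    for n in("tab","dial","plunger_top"):
        print(c,n,[(w(c,q["xyz"]).round(3),round(q["conf"],2)) for q in spotter.pinpoint(c,n)[:2]])
    if c=="side": a=p[190:310,240:400]
    else: b=p[160:280,210:370]
f=lambda i:cv2.resize(i,(640,480),interpolation=2)[:, :]
cv2.imwrite("pics/c1.png",cv2.resize(np.hstack([f(a),f(b)]),(800,300)))
o=r.get_obs();print(o["tcp_pos"],o["ft_force"])
E
```

```text
side tab [(array([ 0.49 , -0.119,  0.059]), 0.49)]
side dial [(array([ 0.563, -0.1  ,  0.002]), 0.62)]
side plunger_top [(array([ 0.555, -0.197,  0.076]), 0.76), (array([ 0.559, -0.138, -0.002]), 0.29)]
top tab []
top dial [(array([ 0.37 , -0.266, -0.001]), 0.45)]
top plunger_top []
[ 0.48694641 -0.1585049   0.13564803] [0.37086541 0.26907322 0.70145333]
```

View pics/c1.png

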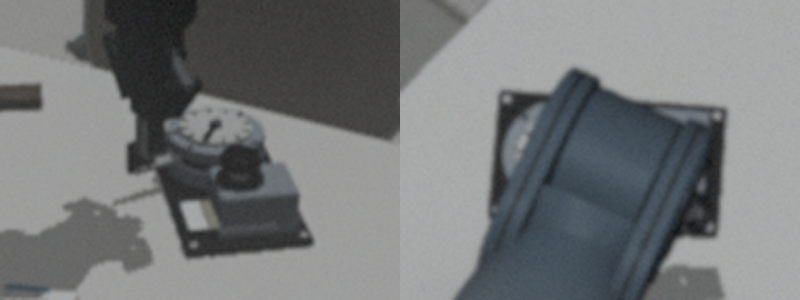

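The side view shows the shut fingers to the right of the tab and clear of the dial and head. Next I descend and make contact.

>>> apply_moves(hand=[1,1,1,1,1,1], offset=[[2,0,15],[1,0,12],[0,-4,0],[0,-4,0],[0,-2,0],[0,0,0]], roll=[0,0,0,0,0,0])

```text
time_s: 4.53
tcp_pos: [0.4871, -0.1478, 0.1084]
ee_rot: [3.141, -0.001, 0.261]
ft_force: [0.3, -1.0, -1.2]
width: -0.0001
gripper_force: 0.0
```

>>> apply_moves(hand=[1,1,1,1,1], offset=[[0,-2,0],[0,-2,0],[0,-2,0],[0,-2,0],[0,0,0]], roll=[0,0,0,0,0])

```text
time_s: 5.15
tcp_pos: [0.4848, -0.1402, 0.1079]
ee_rot: [3.141, 0.0, 0.261]
ft_force: [-0.2, 0.5, -0.1]
width: 0.0001
gripper_force: 0.3
```

>>> apply_moves(hand=[1,1,1,1,1,1,1,1], offset=[[-0.6,-3,0],[-0.6,-3,0],[-0.6,-3,0],[-0.6,-3,0],[-0.6,-3,0],[-0.6,-3,0],[-0.6,-3,0],[0,0,0]], roll=[2,2,2,2,2,2,2,0])

```text
time_s: 6.15
tcp_pos: [0.4776, -0.1202, 0.108]
ee_rot: [3.141, -0.001, 0.017]
ft_force: [0.1, -1.1, -0.5]
width: -0.0004
gripper_force: 0.4
```

```bash
cat > s.py <<'E'
from h import *
import sys
p,d=viewer.snapshot("side")
for n in("tab","plunger_top"):
    print(n,[(w("side",q["xyz"]).round(3),round(q["conf"],2)) for q in spotter.pinpoint("side",n)[:2]])
cv2.imwrite(f"pics/{sys.argv[1]}.png",cv2.resize(p[215:290,270:370],None,fx=8,fy=8,interpolation=2))
f=[r.get_obs()["ft_force"]]
for i in range(4): viewer.snapshot("top"); f.append(r.get_obs()["ft_force"])
o=r.get_obs();t=o["tcp_pos"]-np.array([.562,-.101,0]);y=o["ee_rot"][2]
print("yaw",y,"radial",-t[0]*np.cos(y)-t[1]*np.sin(y),"tang",t[0]*np.sin(y)-t[1]*np.cos(y),"F",np.mean(f,0),np.mean(f,0)@np.array([np.sin(y),-np.cos(y),0]),o["time_s"])
E
python3 s.py c2
```

```text
tab [(array([ 0.487, -0.099,  0.057]), 0.62)]
plunger_top [(array([ 0.555, -0.197,  0.075]), 0.55)]
yaw 0.016583940830942057 radial 0.08478868881778108 tang 0.017864648078542985 F [ 0.65258392 -0.75791761  0.11879869] 0.7686353014765338 6.5
```

>>> apply_moves(hand=[1,1,1,1,1], offset=[[-0.6,-3,0],[-0.6,-3,0],[-0.6,-3,0],[0,0,0],[0,0,0]], roll=[2,2,2,0,0])

```text
time_s: 7.12
tcp_pos: [0.4758, -0.1112, 0.108]
ee_rot: [3.141, -0.0, -0.088]
ft_force: [0.1, -1.0, 0.9]
width: 0.0001
gripper_force: 0.5
```

```bash
python3 s.py c3
```

```text
tab [(array([ 0.487, -0.095,  0.057]), 0.55)]
plunger_top [(array([ 0.558, -0.195,  0.074]), 0.44)]
yaw -0.08817854370676503 radial 0.08501861351918602 tang 0.01770825137011034 F [-0.02523691 -1.01628579  0.69024229] 1.0145597754739069 7.475
```

View pics/c3.png

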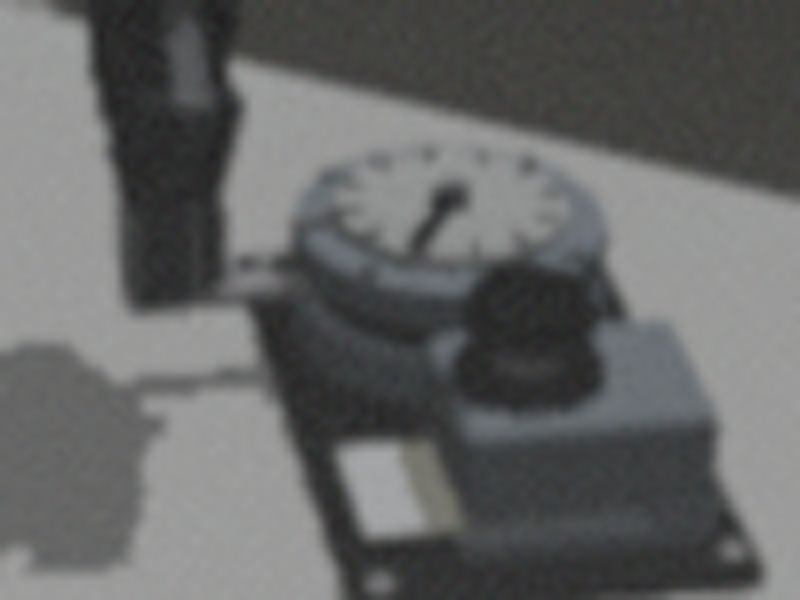

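The bar (450,195)→(415,250) is still at the initial notch. The fingers are on the lever arm's tab and the force is about 1 N, so I continue.

>>> apply_moves(hand=[1,1,1,1], offset=[[-0.6,-3,0],[-0.6,-3,0],[0,0,0],[0,0,0]], roll=[2,2,0,0])

```text
time_s: 7.98
tcp_pos: [0.4752, -0.1053, 0.108]
ee_rot: [3.141, -0.0, -0.158]
ft_force: [0.6, -1.8, -0.1]
width: 0.0
gripper_force: 1.1
```

```bash
python3 s.py c4
```

```text
tab [(array([ 0.492, -0.085,  0.057]), 0.58)]
plunger_top [(array([ 0.559, -0.196,  0.073]), 0.67)]
yaw -0.15795885943850752 radial 0.08505729178083064 tang 0.017666898906157316 F [ 0.20472875 -2.16811459  0.44230519] 2.108918058397065 8.325
```

>>> apply_moves(hand=[1,1,1,1,1], offset=[[-0.6,-3,0],[-0.6,-3,0],[-0.6,-3,0],[0,0,0],[0,0,0]], roll=[2,2,2,0,0])

```text
time_s: 8.95
tcp_pos: [0.4752, -0.0963, 0.108]
ee_rot: [3.141, -0.0, -0.262]
ft_force: [-0.2, -4.2, -0.1]
width: -0.0001
gripper_force: 2.1
```

>>> apply_moves(hand=[1,1,1,1,1], offset=[[-0.6,-3,0],[-0.6,-3,0],[-0.6,-3,0],[0,0,0],[0,0,0]], roll=[2,2,2,0,0])

```text
time_s: 9.57
tcp_pos: [0.4715, -0.0996, 0.108]
ee_rot: [-3.132, -0.0, -0.352]
ft_force: [0.9, -5.2, -0.5]
width: -0.0003
gripper_force: 1.9
```

```bash
python3 s.py c5
```

```text
tab [(array([ 0.49 , -0.082,  0.06 ]), 0.6)]
plunger_top [(array([ 0.558, -0.194,  0.075]), 0.53)]
yaw -0.35060921005045365 radial 0.08556277702983484 tang 0.029224133804993682 F [ 1.16100782 -4.39584789  0.22819786] 3.729649132639289 9.925
```

View pics/c5.png

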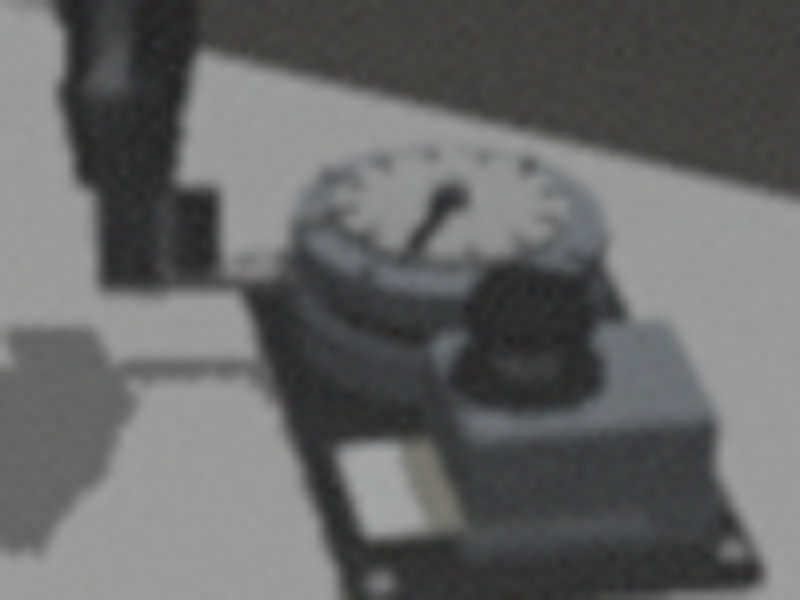

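```bash
python3 - <<'E'
from h import *
o=r.get_obs()
for k in o: print(k,np.round(o[k],3))
E
```

```text
time_s 9.925
joints [-0.352 -0.014 -0.356  1.228  0.01   3.141]
dq [ 0.002  0.001 -0.001  0.002 -0.     0.   ]
joint_efforts [ 1.9990e+00 -2.9838e+01  2.9484e+01  9.3100e-01  1.1920e+00 -1.7000e-02]
tcp_pos [ 0.472 -0.099  0.108]
ee_rot [-3.131  0.    -0.351]
ft_force [ 1.753 -3.768  0.138]
wrist_torque [-0.93  -0.146 -0.065]
gripper_force 1.944
width -0.0
```

Joint 6 has hit its 3.14 limit, so the roll can't continue. I'll back off along the arc, then use the half-turned grasp, which is symmetric.

>>> apply_moves(hand=[1,1,1,1,1,1,1,1], offset=[[2.4,12,0],[2.4,12,0],[2.4,12,0],[2.4,12,0],[2.4,12,0],[0,0,0],[0,0,-30],[0,0,0]], roll=[-8,-8,-8,-8,-8,0,0,0])

```text
time_s: 10.92
tcp_pos: [0.4802, -0.1583, 0.1395]
ee_rot: [-3.135, -0.01, 0.346]
ft_force: [0.4, 0.1, -0.7]
width: -0.0
gripper_force: 0.0
```

>>> apply_moves(hand=[1,1,1,1,1,1,1,1,1], offset=[[0,0,0],[0,0,0],[0,0,0],[0,0,0],[0,0,0],[0,0,0],[0,0,0],[0,0,0],[0,0,0]], roll=[-10.5,-10.5,-10.5,-10.5,-10.5,-10.5,-10.5,-10.5,-10.5])

```text
time_s: 12.05
tcp_pos: [0.4783, -0.1576, 0.1361]
ee_rot: [3.135, -0.01, 2.002]
ft_force: [0.5, 0.4, -0.9]
width: 0.0001
gripper_force: 0.0
```

>>> apply_moves(hand=[1,1,1,1,1,1,1,1], offset=[[0,0,0],[0,0,0],[0,0,0],[0,0,0],[0,0,0],[0,0,0],[0,0,0],[0,0,0]], roll=[-10.5,-10.5,-10.5,-10.5,-10.5,-10.5,-10.5,0])

```text
time_s: 13.05
tcp_pos: [0.4783, -0.1578, 0.1363]
ee_rot: [3.13, 0.003, -3.006]
ft_force: [-0.2, -0.5, 0.7]
width: -0.0
gripper_force: 0.0
```

```bash
python3 s.py c6
```

```text
tab [(array([ 0.491, -0.122,  0.056]), 0.49)]
plunger_top [(array([ 0.557, -0.198,  0.073]), 0.66), (array([ 0.487, -0.122,  0.057]), 0.49)]
yaw -3.004538893773636 radial -0.09015011545238868 tang -0.045882026148711966 F [-0.04083901  0.16834894  0.32557795] 0.1723499345270412 13.4
```

>>> apply_moves(hand=[1,1,1,1,1], offset=[[0,0,0],[-10,0,0],[0,0,28],[0,9,0],[0,0,0]], roll=[-7.3,0,0,0,0])

```text
time_s: 14.02
tcp_pos: [0.4864, -0.1465, 0.1098]
ee_rot: [3.132, 0.006, -2.876]
ft_force: [0.4, 0.0, -0.5]
width: 0.0
gripper_force: 0.0
```

```bash
python3 s.py c7
```

```text
tab [(array([ 0.491, -0.117,  0.058]), 0.44)]
plunger_top [(array([ 0.556, -0.195,  0.076]), 0.67)]
yaw -2.876506081627976 radial -0.0848215474465347 tang -0.025235621069149 F [ 0.09262022 -0.13927701  0.13687401] -0.15867787295704455 14.375
```

>>> apply_moves(hand=[1,1,1,1,1,1,1,1,1,1,1,1], offset=[[0,7,0],[0.9,4.45,0],[0.9,4.45,0],[0.9,4.45,0],[0.9,4.45,0],[0.9,4.45,0],[0.9,4.45,0],[0.9,4.45,0],[0.9,4.45,0],[0.9,4.45,0],[0.9,4.45,0],[0,0,0]], roll=[0,3,3,3,3,3,3,3,3,3,3,0])

```text
time_s: 15.88
tcp_pos: [0.4745, -0.0976, 0.1101]
ee_rot: [3.134, 0.002, 2.884]
ft_force: [1.6, -4.2, -2.4]
width: -0.0003
gripper_force: 1.9
```

>>> apply_moves(hand=[1,1,1,1], offset=[[0.6,3,0],[0.6,3,0],[0,0,0],[0,0,0]], roll=[2,2,0,0])

```text
time_s: 16.38
tcp_pos: [0.475, -0.0912, 0.1101]
ee_rot: [3.132, 0.001, 2.814]
ft_force: [-0.4, -4.2, -1.2]
width: 0.0002
gripper_force: 1.9
```

```bash
python3 s.py c8
```

```text
tab [(array([ 0.49 , -0.074,  0.058]), 0.44)]
plunger_top [(array([ 0.489, -0.076,  0.056]), 0.66), (array([ 0.557, -0.196,  0.074]), 0.54)]
yaw 2.8136443166902936 radial -0.08569617896271031 tang -0.01845996371993363 F [ 1.46232572 -4.66850182 -1.85674989] -3.948677705083471 16.725
```

>>> apply_moves(hand=[1,1,1,1,1], offset=[[0.3,1.5,0],[0.3,1.5,0],[0.3,1.5,0],[0.3,1.5,0],[0,0,0]], roll=[1,1,1,1,0])

```text
time_s: 17.35
tcp_pos: [0.4758, -0.0845, 0.1101]
ee_rot: [3.131, -0.001, 2.744]
ft_force: [2.3, -4.3, -0.3]
width: 0.0001
gripper_force: 1.6
```

>>> apply_moves(hand=[1,1,1], offset=[[0.3,1.5,0],[0.3,1.5,0],[0,0,0]], roll=[1,1,0])

```text
time_s: 17.73
tcp_pos: [0.4764, -0.0815, 0.1101]
ee_rot: [3.131, -0.001, 2.709]
ft_force: [0.8, -3.4, -0.6]
width: -0.0001
gripper_force: 1.5
```

```bash
python3 s.py c9
```

```text
tab [(array([ 0.495, -0.066,  0.058]), 0.7)]
plunger_top []
yaw 2.708927059275 radial -0.08590563923264292 tang -0.018362763645647293 F [ 0.2763224  -3.35664421  0.13964843] -2.9314740165039352 18.075
```

View pics/c9.png

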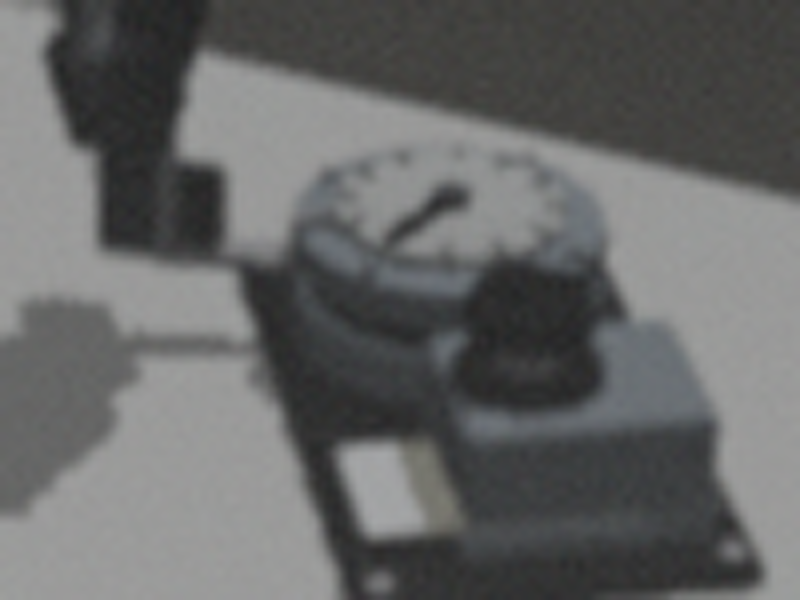

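The bar has moved about half a notch, to (388,250), and the detent force is falling. I continue to the stop.

>>> apply_moves(hand=[1,1,1], offset=[[0.3,1.5,0],[0.2,0.8,0],[0,0,0]], roll=[1,0.5,0])

```text
time_s: 18.45
tcp_pos: [0.4769, -0.0793, 0.1101]
ee_rot: [3.131, -0.001, 2.683]
ft_force: [0.4, -2.9, -0.2]
width: 0.0001
gripper_force: 1.5
```

>>> apply_moves(hand=[1,1,1], offset=[[0.2,0.8,0],[0.2,0.8,0],[0,0,0]], roll=[0.5,0.5,0])

```text
time_s: 18.82
tcp_pos: [0.4772, -0.0778, 0.1101]
ee_rot: [3.131, -0.001, 2.665]
ft_force: [-0.0, -4.3, 0.6]
width: -0.0001
gripper_force: 1.5
```

```bash
python3 s.py c10
```

```text
tab [(array([ 0.495, -0.065,  0.055]), 0.55)]
plunger_top [(array([ 0.554, -0.194,  0.075]), 0.45)]
yaw 2.665233892469143 radial -0.08596526533126685 tang -0.018252517696715292 F [ 0.21769199 -3.83634839 -0.55771762] -3.3094277197381636 19.175
```

>>> apply_moves(hand=[1,1,1,1], offset=[[0.2,0.8,0],[0.2,0.8,0],[0,0,0],[0,0,0]], roll=[0.5,0.5,0,0])

```text
time_s: 19.68
tcp_pos: [0.4775, -0.0767, 0.1101]
ee_rot: [3.133, -0.002, 2.647]
ft_force: [-0.6, -5.8, -0.5]
width: 0.0
gripper_force: 2.5
```

>>> apply_moves(hand=[1,1,1], offset=[[0.2,0.8,0],[0,0,0],[0,0,0]], roll=[0.5,0,0])

```text
time_s: 20.05
tcp_pos: [0.4775, -0.0762, 0.1101]
ee_rot: [3.134, -0.001, 2.638]
ft_force: [-1.6, -6.0, -0.5]
width: -0.0001
gripper_force: 3.0
```

```bash
python3 s.py c11
```

```text
tab [(array([ 0.497, -0.064,  0.056]), 0.68)]
plunger_top [(array([ 0.558, -0.196,  0.076]), 0.5)]
yaw 2.6381851907040885 radial -0.08597745127299465 tang -0.019048495403685407 F [-0.88098273 -6.2390725  -0.23116816] -5.8900747483287965 20.4
```

View pics/c11.png

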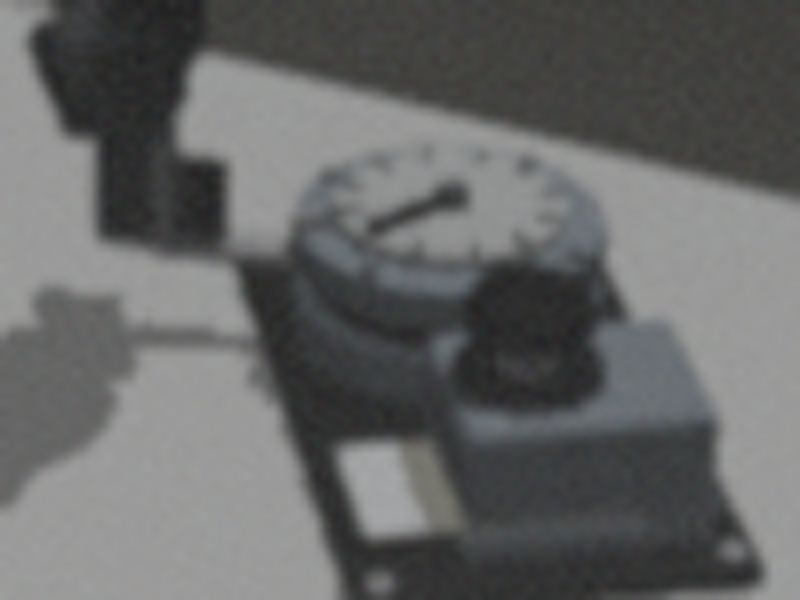

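Clicked: the bar is now on the next tick at (372,230), one notch short of the pointer, and the lever is at its stop at about 6 N. Next is a full return.

>>> apply_moves(hand=[1,1,1,1,1,1,1,1,1,1], offset=[[-1.2,-6,0],[-1.2,-6,0],[-2.4,-12,0],[-2.4,-12,0],[-2.4,-12,0],[-2.4,-12,0],[-1.2,-6,0],[0,-7,0],[0,0,0],[0,0,0]], roll=[-4,-4,-8,-8,-8,-8,-4,0,0,0])

```text
time_s: 21.65
tcp_pos: [0.4807, -0.1473, 0.1093]
ee_rot: [3.132, 0.006, -2.876]
ft_force: [-0.5, -1.3, -0.5]
width: 0.0001
gripper_force: 0.0
```

```bash
python3 s.py c12
```

```text
tab [(array([ 0.491, -0.12 ,  0.058]), 0.47)]
plunger_top [(array([ 0.559, -0.197,  0.072]), 0.5), (array([ 0.563, -0.099, -0.001]), 0.23)]
yaw -2.8760547841387494 radial -0.09054789933875901 tang -0.023794808364641068 F [-0.06934694 -0.15639526  0.01909752] -0.1327152338382883 22.0
```

View pics/c12.png

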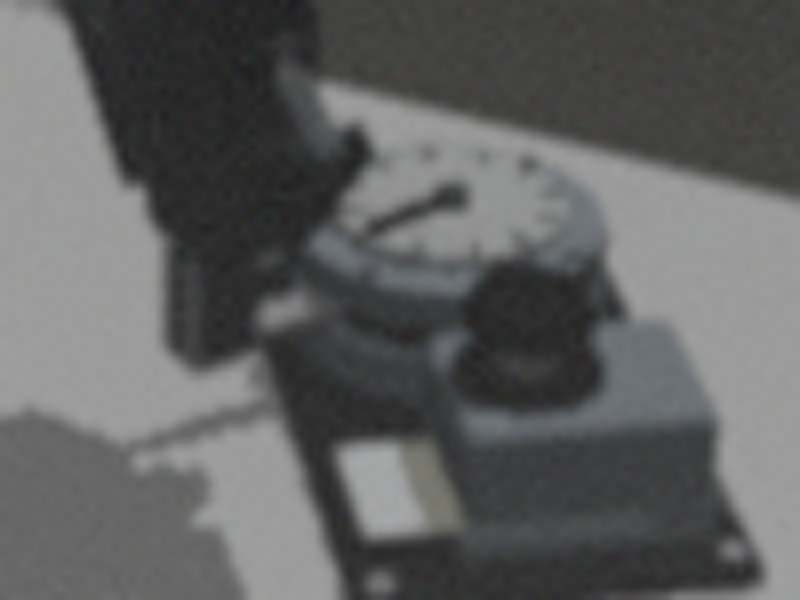

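The lever is back at rest and the bar holds at the notch before the pointer (368,235). Second stroke follows.

>>> apply_moves(hand=[1,1,1,1,1,1,1,1,1,1,1,1], offset=[[-5,5.5,0],[0.9,4.45,0],[0.9,4.45,0],[0.9,4.45,0],[0.9,4.45,0],[0.9,4.45,0],[0.9,4.45,0],[0.9,4.45,0],[0.9,4.45,0],[0.9,4.45,0],[0.9,4.45,0],[0,0,0]], roll=[0,3,3,3,3,3,3,3,3,3,3,0])

```text
time_s: 23.5
tcp_pos: [0.4745, -0.0982, 0.1101]
ee_rot: [3.134, 0.002, 2.884]
ft_force: [0.9, -4.3, -1.0]
width: 0.0003
gripper_force: 1.9
```

>>> apply_moves(hand=[1,1,1,1,1,1,1,1], offset=[[0.6,3,0],[0.6,3,0],[0.3,1.5,0],[0.3,1.5,0],[0.3,1.5,0],[0.3,1.5,0],[0.3,1.5,0],[0,0,0]], roll=[2,2,1,1,1,1,1,0])

```text
time_s: 24.5
tcp_pos: [0.4759, -0.0837, 0.1102]
ee_rot: [3.131, -0.001, 2.727]
ft_force: [0.6, -4.7, -0.8]
width: -0.0
gripper_force: 1.5
```

>>> apply_moves(hand=[1,1,1,1,1], offset=[[0.3,1.5,0],[0.3,1.5,0],[0.2,0.8,0],[0,0,0],[0,0,0]], roll=[1,1,0.5,0,0])

```text
time_s: 25.12
tcp_pos: [0.4767, -0.0801, 0.1102]
ee_rot: [3.131, -0.001, 2.683]
ft_force: [0.4, -3.2, -1.0]
width: 0.0
gripper_force: 1.4
```

>>> apply_moves(hand=[1,1,1,1], offset=[[0.2,0.8,0],[0.2,0.8,0],[0,0,0],[0,0,0]], roll=[0.5,0.5,0,0])

```text
time_s: 25.62
tcp_pos: [0.477, -0.0783, 0.1101]
ee_rot: [3.131, -0.002, 2.665]
ft_force: [0.2, -2.3, -0.4]
width: 0.0
gripper_force: 1.1
```

```bash
python3 s.py c13
```

```text
tab [(array([ 0.499, -0.061,  0.057]), 0.5)]
plunger_top []
yaw 2.665346034102442 radial -0.0859404691337741 tang -0.018928376958690665 F [ 0.095285   -2.89864838  0.18913006] -2.5324092094851163 25.975
```

Last time the stop came at TCP y ≈ −0.0765 with gripper_force 2.5–3, so about 2 mm remains.

>>> apply_moves(hand=[1,1,1,1], offset=[[0.2,0.8,0],[0.2,0.8,0],[0,0,0],[0,0,0]], roll=[0.5,0.5,0,0])

```text
time_s: 26.48
tcp_pos: [0.4772, -0.0772, 0.1101]
ee_rot: [3.132, -0.002, 2.648]
ft_force: [-2.0, -4.5, 0.4]
width: -0.0003
gripper_force: 2.1
```

>>> apply_moves(hand=[1,1,1], offset=[[0.2,0.9,0],[0,0,0],[0,0,0]], roll=[0.5,0,0])

```text
time_s: 26.85
tcp_pos: [0.4774, -0.0765, 0.1101]
ee_rot: [3.133, -0.002, 2.639]
ft_force: [-1.4, -4.8, 0.7]
width: -0.0
gripper_force: 2.7
```

>>> apply_moves(hand=[1,1,1], offset=[[0,0.7,0],[0,0,0],[0,0,0]], roll=[0,0,0])

```text
time_s: 27.22
tcp_pos: [0.4776, -0.0761, 0.1101]
ee_rot: [3.134, -0.002, 2.638]
ft_force: [-1.9, -5.8, 0.1]
width: -0.0002
gripper_force: 3.1
```

```bash
python3 s.py c14
```

```text
tab [(array([ 0.496, -0.062,  0.057]), 0.51)]
plunger_top [(array([ 0.557, -0.196,  0.073]), 0.62)]
yaw 2.638289661411905 radial -0.08596182470198523 tang -0.018943362555622 F [-1.89945171 -5.6287523   0.70401424] -5.846901107188454 27.575
```

>>> apply_moves(hand=[1,1,1,1,1,1,1,1,1,1,1], offset=[[-1.2,-6,0],[-1.2,-6,0],[-2.4,-12,0],[-2.4,-12,0],[-2.4,-12,0],[-2.4,-12,0],[-1.2,-6,0],[0,-7,0],[0,0,-30],[0,0,-30],[0,0,0]], roll=[-4,-4,-8,-8,-8,-8,-4,0,0,0,0])

```text
time_s: 28.95
tcp_pos: [0.4827, -0.1487, 0.1722]
ee_rot: [3.135, 0.011, -2.877]
ft_force: [0.6, -0.4, 0.3]
width: 0.0001
gripper_force: 0.0
```

```bash
python3 s.py c15; python3 -c "
from h import *
for f in ('c12','c15'): globals()[f]=cv2.imread(f'pics/{f}.png')
for c in ('top','side'):
  m=viewer.camera_model(c);V=np.array(m['view'])
"
```

```text
tab [(array([ 0.489, -0.117,  0.056]), 0.44)]
plunger_top [(array([ 0.559, -0.194,  0.073]), 0.49), (array([ 0.672, -0.415,  0.003]), 0.46)]
yaw -2.87632178009168 radial -0.09134348155310042 tang -0.023946615020149806 F [-0.2115853   0.26099796 -0.07507069] 0.30734010682994267 29.3
```

View pics/c15.png

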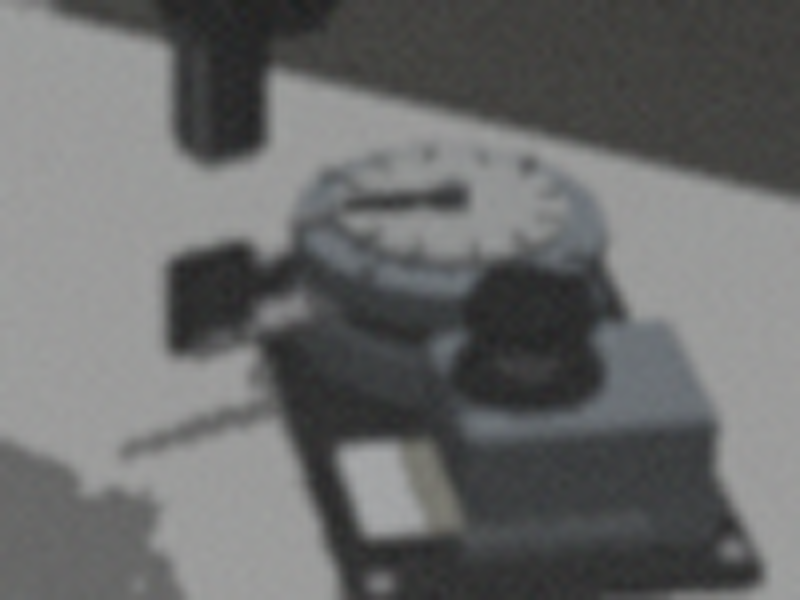

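The bar now points to (345,205) and the lever is back at rest. I'll check that against the projected zero direction.

```bash
python3 -c "
from h import *
m=viewer.camera_model('side');V=np.array(m['view'])
def pr(p):
    q=V@np.r_[p,1]; return np.array([m['fx']*q[0]/-q[2]+m['cx']-270, m['cy']+m['fy']*q[1]/q[2]-215])*8
c=np.array([.562,-.101]);print('c',pr([*c,.054]))
for k in(-60,-30,0,30):
    a=np.pi-.095-np.radians(k); print(k,pr([*(c+.03*np.array([np.cos(a),np.sin(a)])),.054]))
"
```

```text
c [437.7361056  190.60692526]
-60 [406.30445325 236.80313267]
-30 [360.29518557 221.78481443]
0 [336.01482177 198.64339049]
30 [339.38854584 173.93282173]
```

>>> apply_moves(hand=[1,1,1], offset=[[-30,-33,0],[-30,-33,0],[0,0,0]], roll=[0,0,0])

```text
time_s: 29.68
tcp_pos: [0.5572, -0.1976, 0.1668]
ee_rot: [3.132, 0.004, -2.877]
ft_force: [-0.8, 0.3, 0.3]
width: -0.0
gripper_force: 0.0
```

The zero direction matches: predicted offset (−102,+8), observed about (−105,+10). The dial is set, so I press the plunger.

>>> apply_moves(hand=[1,1,1,1,1,1,1], offset=[[0,0,8],[0,0,8],[0,0,3],[0,0,2],[0,0,2],[0,0,0],[0,0,0]], roll=[0,0,0,0,0,0,0])

```text
time_s: 30.55
tcp_pos: [0.5562, -0.1963, 0.1467]
ee_rot: [3.133, 0.006, -2.876]
ft_force: [-0.7, -0.1, 2.1]
width: 0.0
gripper_force: 0.9
```

>>> apply_moves(hand=[1,1,1,1], offset=[[0,0,1],[0,0,1],[0,0,0],[0,0,0]], roll=[0,0,0,0])

```text
time_s: 31.05
tcp_pos: [0.5563, -0.1963, 0.1446]
ee_rot: [3.133, 0.006, -2.876]
ft_force: [-0.7, 0.6, 4.2]
width: 0.0002
gripper_force: 2.0
```

>>> apply_moves(hand=[1,1,1,1,1,1], offset=[[0,0,1],[0,0,1],[0,0,1],[0,0,1],[0,0,0],[0,0,0]], roll=[0,0,0,0,0,0])

```text
time_s: 31.8
tcp_pos: [0.5563, -0.1962, 0.141]
ee_rot: [3.134, 0.006, -2.876]
ft_force: [-0.8, 1.3, 5.9]
width: -0.0001
gripper_force: 3.3
```

>>> apply_moves(hand=[1,1,1,1], offset=[[0,0,0.7],[0,0,0.7],[0,0,0],[0,0,0]], roll=[0,0,0,0])

```text
time_s: 32.3
tcp_pos: [0.5563, -0.1962, 0.1398]
ee_rot: [3.134, 0.006, -2.876]
ft_force: [-3.0, 1.6, 6.5]
width: 0.0002
gripper_force: 3.8
```

>>> apply_moves(hand=[1,1,1,1], offset=[[0,0,0.7],[0,0,0],[0,0,0],[0,0,0]], roll=[0,0,0,0])

```text
time_s: 32.8
tcp_pos: [0.5563, -0.1962, 0.1392]
ee_rot: [3.134, 0.006, -2.876]
ft_force: [-2.5, 1.0, 7.7]
width: 0.0001
gripper_force: 4.0
```

>>> apply_moves(hand=[1,1,1,1], offset=[[0,0,0.7],[0,0,0.7],[0,0,0],[0,0,0]], roll=[0,0,0,0])

```text
time_s: 33.3
tcp_pos: [0.5563, -0.1963, 0.1386]
ee_rot: [3.134, 0.007, -2.876]
ft_force: [-3.7, 0.9, 10.3]
width: -0.0001
gripper_force: 5.3
```

>>> apply_moves(hand=[1,1,1,1], offset=[[0,0,0.6],[0,0,0],[0,0,0],[0,0,0]], roll=[0,0,0,0])

```text
time_s: 33.8
tcp_pos: [0.5563, -0.1963, 0.1386]
ee_rot: [3.134, 0.007, -2.876]
ft_force: [-5.0, 2.9, 13.3]
width: 0.0002
gripper_force: 6.3
```

The plunger is home: z stopped at 0.1386, exactly 8 mm down, at 13 N. I release and retreat.

>>> apply_moves(hand=[1,1,1,1,1,1,1,1,1,1], offset=[[0,0,-2],[0,0,-3],[0,0,-5],[0,0,-10],[0,0,-30],[0,0,-40],[0,0,0],[0,0,0],[0,0,0],[0,0,0]], roll=[0,0,0,0,0,0,0,0,0,0])

```text
time_s: 35.05
tcp_pos: [0.5553, -0.1967, 0.2245]
ee_rot: [3.131, 0.004, -2.876]
ft_force: [-0.6, -0.9, -0.1]
width: 0.0
gripper_force: 0.0
```

```bash
python3 s.py c16; python3 -c "
from h import *
a,b=cv2.imread('pics/c15.png',0),cv2.imread('pics/c16.png',0)
print(np.abs(a[140:280,300:600].astype(float)-b[140:280,300:600]).mean())
print(job.sign_off())"
```

```text
tab [(array([ 0.493, -0.117,  0.059]), 0.5)]
plunger_top [(array([ 0.557, -0.197,  0.075]), 0.45)]
yaw -2.8761766439928556 radial -0.03112330322865269 tang -0.09101400033646294 F [0.46235394 0.34488434 0.02324828] 0.2115272854912785 35.4
1.3597619047619047
the job is handed in; nothing more can be done
None
```

The dial was clicked on two notches to the pointer and the lever returned to rest; the plunger was pressed fully home (about 13 N) and released, and the job was handed in at about 35 s, with the verdict not reported back.

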